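Yellow coil off its hook and into the taping cradle

TASK

Take the yellow coil off its hook on the stand and set it standing upright in the blue taping cradle: its rim nested between the two orange rollers, its axis in line with them and about midway along them, then let go. Lower it in, do not drop it, and leave the white and green coils hanging where they are.

Things in the scene. Friction and masses are not known exactly. Their poses are not given: they have to be found in the camera images.
- coil_yellow: Ring coil in yellow tape, hanging with its axis level on one of the stand's three hooks (which one varies). 104 mm outside diameter, 44 mm bore, 30 mm thick. Rigid, 0.35 to 0.6 kg. Origin at the ring's centre, x along the ring's axis (away from the hook's free end), z up. The bore's top rests on the hook; the rim's top is 52 mm above the origin. Move this one.
- coil_white: Ring coil in white tape, hanging with its axis level on one of the stand's three hooks (which one varies). 104 mm outside diameter, 44 mm bore, 30 mm thick. Rigid, 0.35 to 0.6 kg. Origin at the ring's centre, x along the ring's axis (away from the hook's free end), z up. The bore's top rests on the hook; the rim's top is 52 mm above the origin. Leave it.
- coil_green: Ring coil in green tape, hanging with its axis level on one of the stand's three hooks (which one varies). 104 mm outside diameter, 44 mm bore, 30 mm thick. Rigid, 0.35 to 0.6 kg. Origin at the ring's centre, x along the ring's axis (away from the hook's free end), z up. The bore's top rests on the hook; the rim's top is 52 mm above the origin. Leave it.
- stand: Fixed grey stand, 170 mm high; three steel hooks 125 mm apart along its y (y = -125, 0, 125 mm) point to its -x, roughly to the robot. Origin at the underside, below the middle coil; z up. Base plate x -55 to 95, y +-185, 12 mm high. The hooks start from a crossbar at x 65 to 85, top 160 mm high. Coils hang at about x = 0, centres 138 mm high.
- hook_end (a point): Middle hook's free end, at stand x = -68 mm, z = 160 mm; the other hooks are alike. A hook is a level round bar 12 mm thick, top 160 mm high; its end (x -68 to -56) turns up in a lip 10 mm above the bar. To come off, a coil is lifted about 20 mm (10 to 32 mm: its bore must clear lip and bar), then moved to the stand's -x by at least 85 mm.
- cradle: Fixed blue cradle, base 100 x 120 mm. Origin at the centre of the underside, x along the rollers, z up. Two orange fixed rollers, 24 mm diameter, 84 mm long, at y = +-32 mm, axes 30 mm high, between end plates 46 mm high at x = +-42 to 50 mm. The coil stands with its axis along x, rim nested between the rollers, its centre then 85 mm above the origin.
Not all that is in view belongs to the job. Of the things like the coil_yellow, leave any that is red; of the rest the larger one is meant. Of the things that look like the cradle, take the one that is farthest to the robot's right at the start.

How it is judged:
On the way:
1. the yellow coil is held clear of the stand's hooks, beyond their free ends (x of coil_yellow in the frame of stand below -0.083 m and contact force between the fingers and coil_yellow above 1 N and height (world z) of coil_yellow above 0.1 m), for 0.05 s.
At the end, for the whole second after the job is handed in: The yellow coil rests still on the cradle's rollers, released: centre within 20 mm of mid-cradle along them, 12 mm across, 75-95 mm above its underside; axis level within 10 and along the rollers within 12 degrees. White and green coils within 30 mm of where they hung (x of coil_yellow in the frame of cradle between -0.02 and 0.02 m and y of coil_yellow in the frame of cradle between -0.012 and 0.012 m and z of coil_yellow in the frame of cradle between 0.075 and 0.095 m and angle between coil_yellow's own x axis and vertical between 1.396 and 1.745 rad and angle between the x axis of coil_yellow and the x axis of cradle, either way round below 0.21 rad and contact force between coil_yellow and cradle above 1 N and linear speed of coil_yellow below 0.03 m/s and angular speed of coil_yellow below 0.3 rad/s and distance of each of coil_white, coil_green from where it was at the start of the episode below 0.03 m); the robot touches nothing.
It fails at once if the white or green coil is moved more than 30 mm from where it hung (distance of any of coil_white, coil_green from where it was at the start of the episode above 0.03 m).
It fails at once if the yellow coil is dropped (falls freely from more than about 20 mm, reaching 0.6 m/s out of the fingers) (linear speed of coil_yellow above 0.6 m/s and contact force between the fingers and coil_yellow below 0.05 N).
It also fails if it takes over 42 s, if anything falls off the work surface, if the arm or the gripper's body presses on something with over 40 N, if the wrist force passes 120 N, or if a joint passes its speed limit or range.

ROBOT

A 6-joint arm with a two-finger parallel gripper is mounted at the origin on the work surface. World frame = base frame: x ahead of the robot, y to its left, z up, the work surface at z = 0. Lengths are in m, angles in rad, forces in N, time in s.
With the tool pointing down it reaches from about 0.3 to 0.85 m from the base axis. Payload 5.4 kg.
Tool frame: the origin (TCP) lies midway between the tips of the shut fingers; the grasp point (between the pads) lies behind it (robot.pinch_z is the z of the grasp point in the tool frame, in m); z points along the fingers, x is the direction in which the jaws open and shut, and the axes are right-handed (so a half turn about z gives the same grasp; the last joint's range is limited). The gripper opens to 85 mm and grips with 20 to 120 N. Pads are 22 mm wide; open, the fingers measure 114 mm over their backs; the gripper's body (76 mm by 85 mm) begins 54 mm behind the grasp point. The pads swing forward as they close: fully open they stand 13 mm farther back than shut.
Start: joints at [1.064, 0.158, 1.597, -0, 1.386, -0.21], TCP at [0.168, 0.55, 0.231] pointing down, gripper open.
Joint ranges: [-2.91, 2.91], [-0.94, 2.29], [0.18, 2.7], [-1.29, 4.43], [0.17, 2.64], [-3, 3]. Speed limits (rad/s): [2.57, 2.57, 3.14, 3.14, 3.14, 3.14].

INTERFACE

Orientations are given as a rotation vector (axis times angle).
In Python, from station import robot, capture, calibration, recognise gives the robot as it stands. The module is installed in compiled form; this text tells all that it offers.
- The arm moves only by the tool apply_moves, never from a script. Its argument "commands" is a list of rows, each an object with "translation": the shift along the tool's x, y, z in m, a list of three; "spin": the turn about the tool's z in degrees. A call has 1 to 5 rows; each row is the pose to reach, as a shift and turn from the pose commanded when the call began, along the tool's axes at that moment; what a row does not reach only later rows make up. A row lasts 1/10 s, in which the tool goes at most 50 mm and 8.59 degrees, less where a joint would pass 70% of its speed; a pose out of reach is approached as far as the arm can. A call with a gripper value outside its range is refused whole. "grip" is the opening, from 0 (shut) to 1 (fully open), set as the call begins (left out, the last holds). The fingers move at their own pace and stop on an object; "force" is the grip in N (left out, the last holds). Time passes only in rows, so rows that repeat a pose let the fingers close. It gives the time, the measured TCP pose, the force and the opening at its end, in the units of the state.
- robot.observe(): the state, without advancing time (a new reading comes with each control period).
- capture(name): name is "scene" or "top" or "wrist"; returns the picture (400x640x3 uint8, blue, green, red); there is no depth.
- calibration(name): a dict with "fovy" (degrees; the focal length in pixels is half the picture's height over the tangent of half this angle, whatever the lens; pixels are square), "cx", "cy" (the principal point, pixels), "T" (4x4, takes a point from camera to world coordinates); the wrist camera has in their place "tool_from_camera" (4x4, takes a point from camera to tool coordinates, whose origin is the TCP and whose axes are the tool frame's). Camera axes: x right, y down, z forward; pixel columns grow to the right and rows downward; lengths in m; the calibration is good to about 2 mm. A picture is of the moment at which its call begins: read the wrist's pose just before it. calibration takes no time and is no camera call.
- robot.job_done(): hands the job in, once; it reports no verdict.
Trained networks look in the newest picture that a camera, given by its name, has taken for a name from the list of things; names that differ only in an ending like _2 or _b are one class to them, and where a whole thing is asked for, a point or a joint stands for the part that bears it (a point fixed in the world has none). Each returns a list of dicts, best first, with "conf" (0 to 1); they miss things now and then, are a little off and sometimes report something else, mostly with a low value. They report only what shows in the picture. A call takes as long as a camera call. They do not tell look-alikes from the thing itself.
- recognise(camera, label): "box" ([left, top, right, bottom] as shares, 0 to 1, of the picture: columns of its width, rows of its height, round what is visible of it).
The state is a dict: "t": time; "q": joint angles; "joint_velocities": joint speeds; "joint_efforts": joint torques, N m; "eef_pos": TCP position; "eef_rot": TCP orientation; "wrist_force": force on the tool from outside, world axes, zero at the start; "ft_torque": the same for the moment, N m; "grip_width": finger opening in m.
Only numpy, scipy, OpenCV 4.12 (cv2) and the standard library are available. Lean on these libraries where they do the work, as an engineer would, in place of code of your own. Each camera call takes 0.05 s, during which the arm holds its last target. There are 200 camera calls.

## Working session

There is one attempt and no reset: what is moved stays moved. The work goes in short steps, Python scripts to look and compute and a tool call to move; the robot and the scene stay as the last step left them, time stands still between calls to the robot, and variables do not carry over. Pictures are saved under pics/ and viewed, about 8 in all and at most 12, crops included, and the job is handed in when it is done.

Besides the shell and the picture viewer there is one more tool, called after "Request:" as a command line: name --argument value ..., lists and objects as JSON in quotes. apply_moves: Moves the arm, as the interface text tells. Its arguments: {"type":"object","properties":{"commands":{"type":"array","items":{"type":"object","properties":{"translation":{"type":"array","items":{"type":"number"}},"spin":{"type":"number"}}}},"grip":{"type":"number"},"force":{"type":"number"}},"required":["commands"]}

```bash
mkdir -p pics; cat > h.py <<'E'
import numpy as np, cv2
from scipy.spatial.transform import Rotation as R
from station import robot, capture, calibration, recognise
def cam(name, st=None):
    c=calibration(name); f=200/np.tan(np.radians(c['fovy'])/2)
    if 'T' in c: T=np.array(c['T'])
    else:
        st=st or robot.observe(); W=np.eye(4); W[:3,:3]=R.from_rotvec(st['eef_rot']).as_matrix(); W[:3,3]=st['eef_pos']
        T=W@np.array(c['tool_from_camera'])
    return f,c.get('cx',320),c.get('cy',200),T
def ray(C,u,v):
    f,cx,cy,T=C; d=T[:3,:3]@np.array([(u-cx)/f,(v-cy)/f,1]); return T[:3,3],d
def onz(C,u,v,z):
    o,d=ray(C,u,v); return o+d*(z-o[2])/d[2]
def proj(C,P):
    f,cx,cy,T=C; p=(np.atleast_2d(P)-T[:3,3])@T[:3,:3]; return np.c_[cx+f*p[:,0]/p[:,2],cy+f*p[:,1]/p[:,2]]
def boxes(n,l):
    for d in recognise(n,l):
        b=d['box']; print(n,l,round(d['conf'],2),np.round([b[0]*640,b[1]*400,b[2]*640,b[3]*400]).astype(int))
E
python3 - <<'E'
from h import *
a=capture('scene');b=capture('top')
cv2.imwrite('pics/1.png',a);cv2.imwrite('pics/2.png',b)
for n in('scene','top'):
    print(n,calibration(n))
    for l in ('coil_yellow','stand','cradle','coil_white','coil_green'): boxes(n,l)
c=calibration('wrist');print(c,robot.pinch_z,robot.observe())
E
```

```text
scene {'fovy': 49.410233449117314, 'cx': 326.6949417056367, 'cy': 192.16086871636685, 'T': array([[ 0.23975695,  0.59122795, -0.77004293,  1.25536607],
       [ 0.97069869, -0.13279921,  0.20027086, -0.18209357],
       [ 0.01614464, -0.795496  , -0.60574373,  0.73950021],
       [ 0.        ,  0.        ,  0.        ,  1.        ]])}
scene coil_yellow 0.86 [392 175 442 212]
scene coil_yellow 0.73 [459 199 494 240]
scene coil_yellow 0.62 [386 180 401 205]
scene stand 0.7 [281 167 459 300]
scene cradle 0.96 [186 222 246 262]
scene cradle 0.92 [254 186 306 224]
scene coil_white 0.58 [346 179 390 221]
scene coil_green 0.89 [290 194 340 234]
top {'fovy': 47.260240973464974, 'cx': 323.4958110230036, 'cy': 196.2660230175617, 'T': array([[ 0.01048358, -0.99505814,  0.098739  ,  0.4072994 ],
       [-0.99980783, -0.0120667 , -0.01544987,  0.03448375],
       [ 0.01656498, -0.09855806, -0.99499342,  1.20189901],
       [ 0.        ,  0.        ,  0.        ,  1.        ]])}
top coil_yellow 0.98 [211 171 263 192]
top coil_yellow 0.85 [162 158 204 193]
top coil_yellow 0.81 [227 227 245 253]
top
[... 653 characters left out ...]
 -0.0187 {'t': 0.6, 'q': array([ 1.06389477e+00,  1.58349098e-01,  1.59700057e+00,  7.53699123e-06,
        1.38620653e+00, -2.10108240e-01]), 'joint_velocities': array([ 2.55218813e-04,  4.75162904e-05, -4.86734272e-04,  2.31365236e-04,
       -3.13238769e-04,  5.79162276e-04]), 'joint_efforts': array([ 1.31865713e-04, -3.95811331e+01, -3.31544924e+01, -2.62804942e-04,
        8.64875929e-04, -3.15940758e-05]), 'eef_pos': array([0.16817696, 0.54984045, 0.23132748]), 'eef_rot': array([-2.52545615e+00, -1.86856587e+00, -4.72983378e-05]), 'wrist_force': array([ 0.21060668, -0.51105938, -0.4113598 ]), 'ft_torque': array([ 0.01147775, -0.02944943,  0.01132969]), 'grip_width': 0.0849911618835733}
```

View pics/1.png

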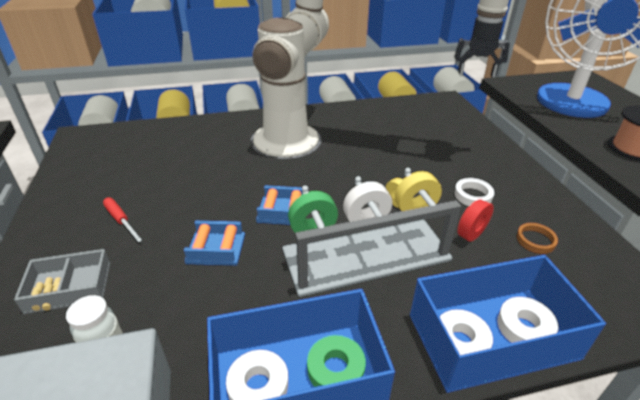

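View pics/2.png

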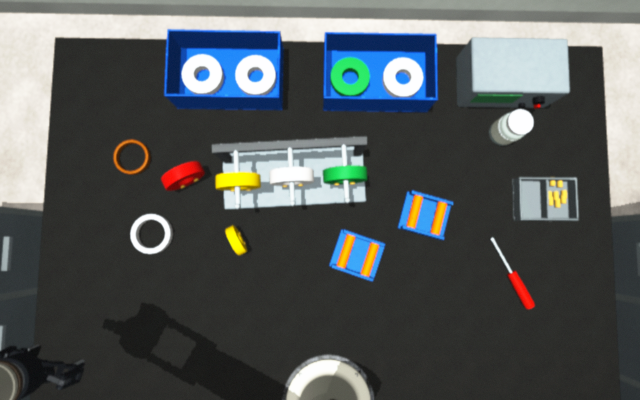

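Scene view: the yellow candidates are the hanging one at (417,193), the small one at (394,192, on the table) and the red one at (476,220). Top view: hanging yellow (237,181), small yellow (235,240), red (183,176). The hanging one is the larger non-red, so it is the one meant. The cradle candidates in the top view are (426,215) and (358,255). Image right is −y (the robot's right), so (426,215) is meant. I'll confirm both in one enlarged crop.

```bash
python3 - <<'E'
from h import *
b=cv2.imread('pics/2.png')[130:290,205:460]
cv2.imwrite('pics/3.png',cv2.resize(b,None,fx=3,fy=3,interpolation=cv2.INTER_CUBIC))
C=cam('top')
for n,u,v,z in (('yel',237,181,.19),('white',291,176,.19),('green',345,175,.19),('cr',426,215,.04),('cr2',358,255,.04)): print(n,onz(C,u,v,z).round(3))
print(R.from_rotvec(robot.observe()['eef_rot']).as_matrix().round(3))
E
```

```text
yel [0.54  0.212 0.19 ]
white [0.552 0.092 0.19 ]
green [ 0.556 -0.029  0.19 ]
cr [ 0.478 -0.246  0.04 ]
cr2 [ 0.375 -0.072  0.04 ]
[[ 0.292  0.956  0.   ]
 [ 0.956 -0.292  0.   ]
 [ 0.     0.    -1.   ]]
```

View pics/3.png

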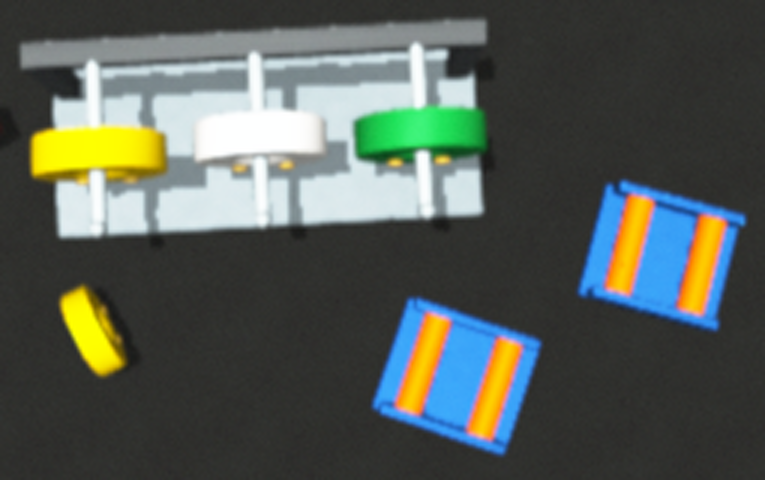

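The crop confirms both: the larger yellow coil hangs on the left hook at about (98,153) in the crop, and the meant cradle is the right one at (665,255). Next I'll fit their poses.

```bash
python3 - <<'E'
from h import *
C=cam('top'); P=lambda u,v,z: onz(C,205+u/3,130+v/3,z)
from scipy.optimize import least_squares
def fit(pts,loc,g):
    loc=np.array(loc,float); uv=np.array([(205+u/3,130+v/3) for u,v in pts])
    def W(p): r=R.from_euler('z',p[2]).as_matrix(); return loc@r.T+[p[0],p[1],0]
    s=least_squares(lambda p:(proj(C,W(p))-uv).ravel(),g); print(s.x.round(4),'deg',np.degrees(s.x[2]).round(2),'res',np.abs(s.fun).max().round(2)); return s.x
# stand: hook roots, lips tops, base front corners, crossbar ends unclear
S=fit([(96,231),(263,222),(428,213),(60,237),(484,213)],[(-62,.125e3,170),(-62,0,170),(-62,-125,170),(-55,185,12),(-55,-185,12)]@np.eye(3)/1000,[.55,.09,0])
# cradle roller ends
K=fit([(640,197),(619,292),(712,216),(692,312)],np.array([(42,32,38),(-42,32,38),(42,-32,38),(-42,-32,38)])/1000,[.48,-.25,0])
r=R.from_euler('z',S[2]).as_matrix()
print('yellow hang',(r@[0,.125,.138]+[S[0],S[1],0]).round(4))
# yellow rim: top-face front/back edges at top of rim
for p in ((98,128),(98,177),(32,153),(165,153)): print(P(*p,.19).round(3))
E
```

```text
[0.5543 0.0921 0.0675] deg 3.87 res 0.92
[ 0.4786 -0.2487 -0.2335] deg -13.38 res 0.29
yellow hang [0.5458 0.2169 0.138 ]
[0.558 0.211 0.19 ]
[0.522 0.21  0.19 ]
[0.539 0.259 0.19 ]
[0.54  0.161 0.19 ]
```

Request:
apply_moves --commands '[{"translation": [-0.02,0.043,-0.03]},{"translation": [-0.06,0.13,-0.07]},{"translation": [-0.213,0.456,-0.07]},{"translation": [-0.213,0.456,-0.07]},{"translation": [-0.213,0.456,-0.07]}]' --grip 1 --force 60

```text
invalid input at $.commands[0]: expected keys translation, spin
```

Request:
apply_moves --commands '[{"translation": [-0.02,0.043,-0.03],"spin": 0},{"translation": [-0.04,0.086,-0.05],"spin": 0},{"translation": [-0.06,0.129,-0.07],"spin": 0},{"translation": [-0.08,0.172,-0.07],"spin": 0},{"translation": [-0.1,0.214,-0.07],"spin": 0}]' --grip 1 --force 60

```text
t: 1.1
eef_pos: [0.3434, 0.3922, 0.3029]
eef_rot: [2.525, 1.869, 0.005]
wrist_force: [0.5, 0.8, -1.0]
grip_width: 0.0855
```

Request:
apply_moves --commands '[{"translation": [-0.02,0.043,0],"spin": 0},{"translation": [-0.04,0.086,0],"spin": 0},{"translation": [-0.06,0.129,0],"spin": 0},{"translation": [-0.08,0.172,0],"spin": 0},{"translation": [-0.1,0.214,0],"spin": 0}]'

```text
t: 1.6
eef_pos: [0.5186, 0.2334, 0.3014]
eef_rot: [2.526, 1.868, 0.001]
wrist_force: [0.9, 0.9, 0.2]
grip_width: 0.0852
```

Request:
apply_moves --commands '[{"translation": [-0.013,0.028,0],"spin": 8},{"translation": [-0.013,0.028,0],"spin": 16},{"translation": [-0.013,0.028,0],"spin": 24},{"translation": [-0.013,0.028,0],"spin": 32},{"translation": [-0.013,0.028,0],"spin": 40}]'

```text
t: 2.1
eef_pos: [0.5403, 0.2142, 0.3013]
eef_rot: [-3.015, -0.883, 0.0]
wrist_force: [0.0, 0.2, -0.1]
grip_width: 0.0853
```

Request:
apply_moves --commands '[{"translation": [0,0,0],"spin": 8},{"translation": [0,0,0],"spin": 16},{"translation": [0,0,0],"spin": 24},{"translation": [0,0,0],"spin": 29.1},{"translation": [0,0,0],"spin": 29.1}]'

```text
t: 2.6
eef_pos: [0.5402, 0.2143, 0.3013]
eef_rot: [-3.14, -0.107, 0.0]
wrist_force: [0.5, -0.1, -0.8]
grip_width: 0.0853
```

```bash
python3 - <<'E'
from h import *
s=robot.observe();print(s['t'],s['eef_pos'],R.from_rotvec(s['eef_rot']).as_matrix().round(3),s['q'])
C=cam('wrist',s);a=capture('wrist')
for l in('coil_yellow','hook_end','coil_white'): boxes('wrist',l)
# overlay predicted ring
def ring(x,y,yaw,z=.138):
    r=R.from_euler('z',yaw).as_matrix();t=np.linspace(0,2*np.pi,40);o=[]
    for rad in(.052,.022):
        for ax in(-.015,.015): o.append((r@np.array([0*t+ax,rad*np.cos(t),rad*np.sin(t)])).T+[x,y,z])
    return o
b=a.copy()
for q in ring(.542,.213,.0675): cv2.polylines(b,[proj(C,q).astype(np.int32)],True,(255,0,255),1)
cv2.imwrite('pics/4raw.png',a);cv2.imwrite('pics/4.png',b)
E
```

```text
2.6 [0.54023189 0.21434466 0.3012818 ] [[ 0.998  0.068 -0.   ]
 [ 0.068 -0.998  0.   ]
 [-0.    -0.    -1.   ]] [1.69917043e-01 1.36829739e-01 1.48363480e+00 1.41300546e-05
 1.52112704e+00 1.02089623e-01]
wrist coil_yellow 0.91 [321   0 382  91]
wrist coil_yellow 0.85 [200 128 255 165]
wrist coil_yellow 0.78 [306 132 340 229]
wrist hook_end 0.87 [258 123 412 363]
wrist coil_white 0.66 [315 238 343 320]
```

View pics/4.png

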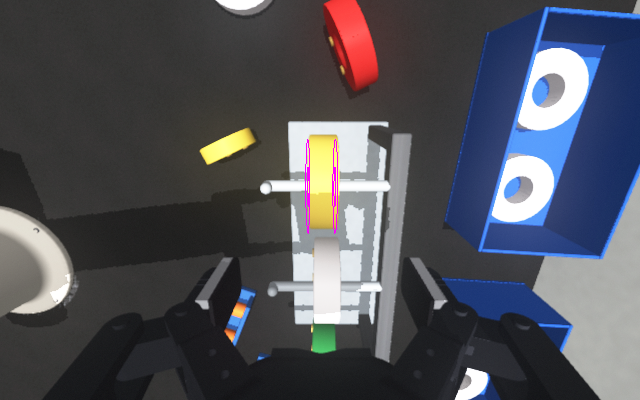

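The wrist view shows the yellow coil at (324,182). The overlay is about 3 px left and 4 px low of it, so the coil is at about (0.545, 0.2165), which agrees with the stand fit. Descending.

Request:
apply_moves --commands '[{"translation": [0.005,-0.002,0.03],"spin": 0},{"translation": [0.005,-0.002,0.06],"spin": 0},{"translation": [0.005,-0.002,0.08],"spin": 0},{"translation": [0.005,-0.002,0.09],"spin": 0},{"translation": [0.005,-0.002,0.09],"spin": 0}]' --grip 0.7

```text
t: 3.3
eef_pos: [0.5442, 0.2165, 0.2098]
eef_rot: [3.139, 0.108, -0.005]
wrist_force: [-0.3, 1.7, -0.3]
grip_width: 0.0595
```

```bash
python3 - <<'E'
from h import *
s=robot.observe();print(s['t'],s['eef_pos'],s['grip_width'])
C=cam('wrist',s);a=capture('wrist')
b=a.copy()
r=R.from_euler('z',.0675).as_matrix();t=np.linspace(0,2*np.pi,60)
for ax in(-.015,.015):
    q=(r@np.array([0*t+ax,.052*np.cos(t),.052*np.sin(t)])).T+[.545,.2165,.138]; cv2.polylines(b,[proj(C,q).astype(np.int32)],True,(255,0,255),1)
cv2.imwrite('pics/5.png',b)
E
```

```text
3.3 [0.5442341  0.21651304 0.20983503] 0.059549862496543995
```

View pics/5.png

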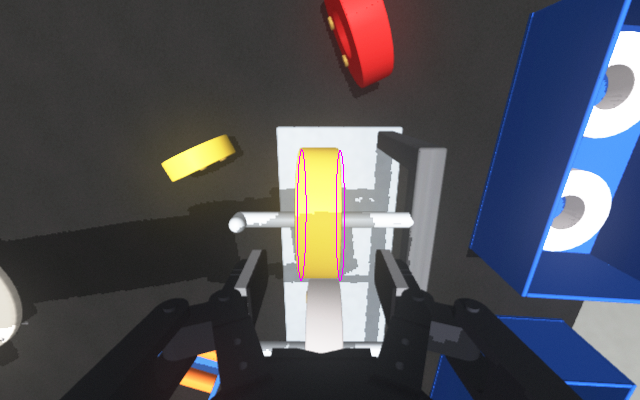

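The overlay now sits on the coil at (321,213), with the fingers straddling it. Lowering the last 47 mm and gripping.

Request:
apply_moves --commands '[{"translation": [0,0,0.015],"spin": 0},{"translation": [0,0,0.03],"spin": 0},{"translation": [0,0,0.042],"spin": 0},{"translation": [0,0,0.047],"spin": 0},{"translation": [0,0,0.047],"spin": 0}]'

```text
t: 3.85
eef_pos: [0.5443, 0.2165, 0.1629]
eef_rot: [3.139, 0.107, -0.004]
wrist_force: [-0.7, 0.2, 0.5]
grip_width: 0.0597
```

Request:
apply_moves --commands '[{"translation": [0,0,0],"spin": 0},{"translation": [0,0,0],"spin": 0},{"translation": [0,0,0],"spin": 0},{"translation": [0,0,0],"spin": 0},{"translation": [0,0,0],"spin": 0}]' --grip 0 --force 60

```text
t: 4.35
eef_pos: [0.5457, 0.2168, 0.1653]
eef_rot: [-3.14, -0.107, -0.003]
wrist_force: [-0.1, 0.1, 5.4]
grip_width: 0.029
```

Request:
apply_moves --commands '[{"translation": [0,0,-0.006],"spin": 0},{"translation": [0,0,-0.012],"spin": 0},{"translation": [0,0,-0.018],"spin": 0},{"translation": [0,0,-0.022],"spin": 0},{"translation": [0,0,-0.022],"spin": 0}]'

```text
t: 4.85
eef_pos: [0.5455, 0.2168, 0.1871]
eef_rot: [-3.14, -0.107, -0.002]
wrist_force: [0.7, 0.8, -3.4]
grip_width: 0.0287
```

```bash
python3 - <<'E'
from h import *
s=robot.observe();print(s['t'],s['eef_pos'],s['grip_width'],s['wrist_force'],s['ft_torque'])
a=capture('wrist'); b=capture('scene')[120:300,260:500]; b=cv2.resize(b,(533,400))
cv2.imwrite('pics/6.png',np.hstack([a[:,200:460],b]))
E
```

```text
4.85 [0.54551498 0.21676021 0.18706269] 0.02871595411962986 [ 0.67878867  0.82634607 -3.42677732] [-0.01489899  0.01978472 -0.0254105 ]
```

View pics/6.png

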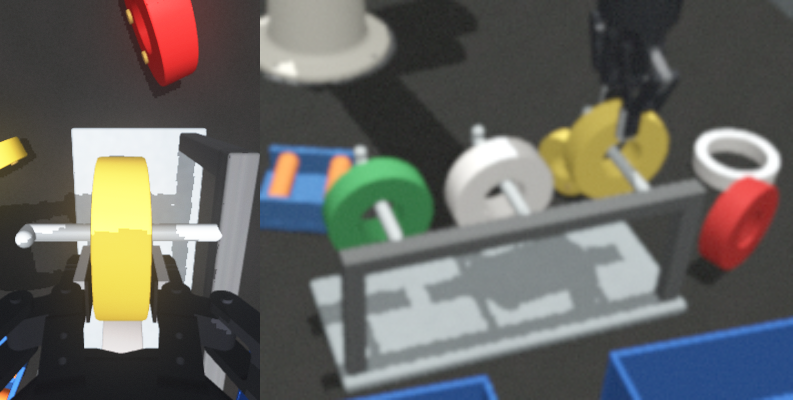

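Lifted: −3.4 N matches the coil's weight, and it hangs level at (120,235). I'll draw it off the hook along tool −x, then raise it.

Request:
apply_moves --commands '[{"translation": [-0.02,0,0],"spin": 0},{"translation": [-0.045,0,0],"spin": 0},{"translation": [-0.07,0,0],"spin": 0},{"translation": [-0.095,0,0],"spin": 0},{"translation": [-0.115,0,0],"spin": 0}]'

```text
t: 5.45
eef_pos: [0.4287, 0.2087, 0.1858]
eef_rot: [3.14, 0.107, -0.002]
wrist_force: [0.4, -0.2, -3.7]
grip_width: 0.0289
```

Request:
apply_moves --commands '[{"translation": [-0.01,0,-0.02],"spin": 0},{"translation": [-0.01,0,-0.05],"spin": 0},{"translation": [-0.01,0,-0.075],"spin": 0},{"translation": [-0.01,0,-0.085],"spin": 0},{"translation": [-0.01,0,-0.085],"spin": 0}]'

```text
t: 5.95
eef_pos: [0.4212, 0.2083, 0.2725]
eef_rot: [-3.139, -0.107, -0.005]
wrist_force: [-0.2, -1.2, -4.1]
grip_width: 0.0289
```

```bash
python3 - <<'E'
from h import *
s=robot.observe();print(s['t'],s['eef_pos'],s['grip_width'],s['wrist_force'],s['ft_torque'])
a=capture('wrist'); b=capture('scene')[90:270,260:500]; b=cv2.resize(b,(533,400))
cv2.imwrite('pics/7.png',np.hstack([a[:,200:460],b]))
E
```

```text
5.95 [0.42118031 0.20834665 0.27249429] 0.028884179366584866 [-0.16369164 -1.23440975 -4.06293433] [0.01999808 0.01469639 0.01522526]
```

View pics/7.png

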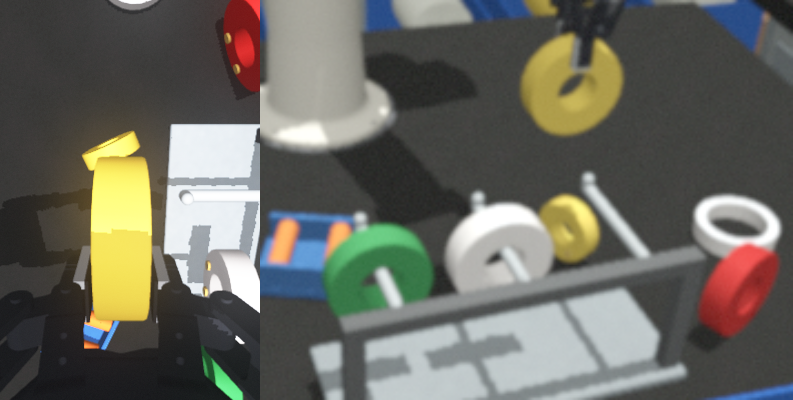

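The coil hangs free and square in the grip, and white and green are undisturbed. Traversing to the cradle.

Request:
apply_moves --commands '[{"translation": [0.001,0.02,0],"spin": 0},{"translation": [0.003,0.05,0],"spin": 0},{"translation": [0.005,0.09,0],"spin": 0},{"translation": [0.008,0.13,0],"spin": 0},{"translation": [0.01,0.17,0],"spin": 0}]'

```text
t: 6.55
eef_pos: [0.4409, 0.038, 0.2691]
eef_rot: [-3.139, -0.107, 0.005]
wrist_force: [0.3, -0.2, -3.6]
grip_width: 0.0289
```

Request:
apply_moves --commands '[{"translation": [0.002,0.04,0],"spin": 0},{"translation": [0.005,0.08,0],"spin": 0},{"translation": [0.007,0.12,0],"spin": 0},{"translation": [0.009,0.16,0],"spin": 0},{"translation": [0.011,0.195,0],"spin": 0}]'

```text
t: 7.05
eef_pos: [0.4652, -0.1561, 0.269]
eef_rot: [-3.138, -0.105, 0.005]
wrist_force: [-0.2, 1.3, -3.1]
grip_width: 0.0292
```

Request:
apply_moves --commands '[{"translation": [0.002,0.035,0],"spin": 3},{"translation": [0.004,0.065,0],"spin": 8},{"translation": [0.005,0.085,0],"spin": 13},{"translation": [0.005,0.095,0],"spin": 17.2},{"translation": [0.005,0.095,0],"spin": 17.2}]'

```text
t: 7.55
eef_pos: [0.4767, -0.2497, 0.2688]
eef_rot: [-3.118, 0.367, 0.005]
wrist_force: [0.3, 0.8, -3.0]
grip_width: 0.029
```

```bash
cat > chk.py <<'E'
from h import *
import sys
s=robot.observe();M=R.from_rotvec(s['eef_rot']).as_matrix();print(s['t'],s['eef_pos'],s['grip_width'],s['wrist_force'].round(1),'yaw',np.degrees(np.arctan2(M[1,0],M[0,0])).round(2))
C=cam('wrist',s);a=capture('wrist');b=capture('top');Ct=cam('top');raw=a.copy()
boxes('wrist','cradle')
r=R.from_euler('z',-.2335).as_matrix();t=np.linspace(0,2*np.pi,60)
for im,c in((a,C),(b,Ct)):
    for y in(-32,32):
        q=(r@(np.array([[-42,y,42],[42,y,42]])/1000).T).T+[.4786,-.2487,0]; cv2.polylines(im,[proj(c,q).astype(np.int32)],True,(0,255,0),1)
    for x in(-50,50):
        q=(r@(np.array([[x,-60,46],[x,60,46]])/1000).T).T+[.4786,-.2487,0]; cv2.polylines(im,[proj(c,q).astype(np.int32)],True,(0,255,0),1)
    for ax in(-.015,.015):
        q=(M@np.array([0*t+ax,.052*np.cos(t),.052*np.sin(t)])).T+s['eef_pos']-[0,0,.0273]; cv2.polylines(im,[proj(c,q).astype(np.int32)],True,(255,0,255),1)
z=cv2.resize(b[150:270,380:476],(320,400),interpolation=cv2.INTER_CUBIC)
cv2.imwrite(sys.argv[1],np.hstack([a[:,120:520],z]))
E
python3 chk.py pics/8.png
```

```text
7.55 [ 0.4766714  -0.24969158  0.26876536] 0.02902143632309253 [ 0.3  0.8 -3. ] yaw -13.42
wrist cradle 0.6 [279 126 362 209]
wrist cradle 0.57 [153   0 251 109]
```

View pics/8.png

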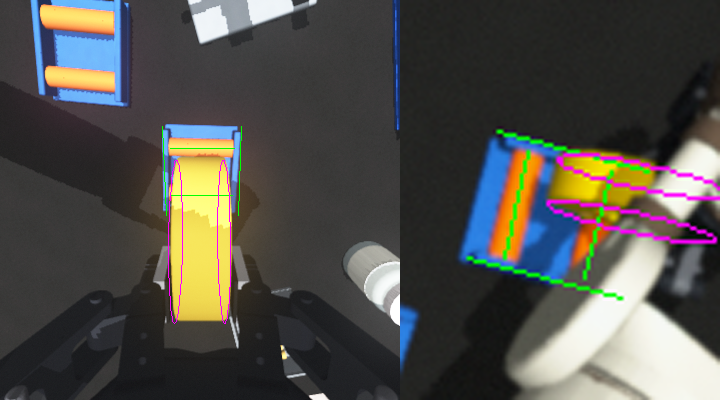

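The overlay fits the cradle (end plates at columns 163–240, near roller at row 147) and the coil to within about 2 mm. Lowering.

Request:
apply_moves --commands '[{"translation": [0.001,0.001,0.03],"spin": 0},{"translation": [0.001,0.001,0.065],"spin": 0},{"translation": [0.001,0.001,0.1],"spin": 0},{"translation": [0.001,0.001,0.125],"spin": 0},{"translation": [0.001,0.001,0.14],"spin": 0}]'

```text
t: 8.2
eef_pos: [0.477, -0.2481, 0.1285]
eef_rot: [-3.118, 0.361, 0.006]
wrist_force: [-0.2, 0.3, -3.3]
grip_width: 0.0291
```

Request:
apply_moves --commands '[{"translation": [0,0,0.003],"spin": 0},{"translation": [0,0,0.006],"spin": 0},{"translation": [0,0,0.009],"spin": 0},{"translation": [0,0,0.01],"spin": 0},{"translation": [0,0,0.01],"spin": 0}]'

```text
t: 8.7
eef_pos: [0.4787, -0.2505, 0.122]
eef_rot: [3.12, -0.364, 0.002]
wrist_force: [0.5, 0.1, -4.1]
grip_width: 0.0293
```

```bash
python3 chk.py pics/9.png
```

```text
8.7 [ 0.47870422 -0.25049804  0.12201754] 0.029295050866109344 [ 0.5  0.1 -4.1] yaw -13.3
wrist cradle 0.82 [ 25   0 206 106]
wrist cradle 0.77 [251 131 385 265]
```

View pics/9.png

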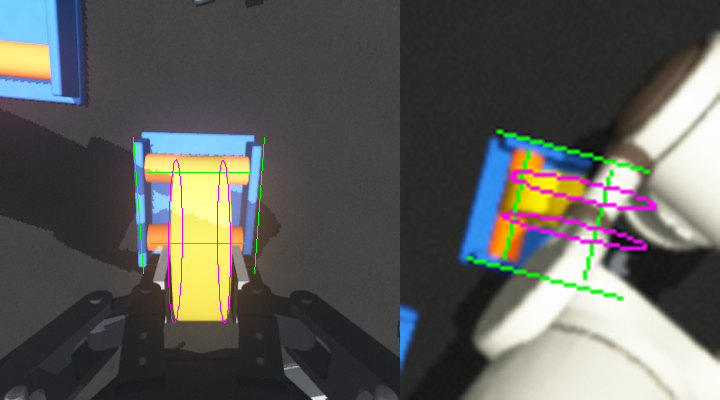

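Rollers at rows 168 and 237 against a predicted 172/243: about 2 mm off relative to the coil, and centred along the axis. Shifting 1 mm and lowering to contact.

Request:
apply_moves --commands '[{"translation": [0,-0.001,0.002],"spin": 0},{"translation": [0,-0.001,0.004],"spin": 0},{"translation": [0,-0.001,0.006],"spin": 0},{"translation": [0,-0.001,0.007],"spin": 0},{"translation": [0,-0.001,0.007],"spin": 0}]'

```text
t: 9.35
eef_pos: [0.4784, -0.2491, 0.1139]
eef_rot: [-3.12, 0.364, 0.001]
wrist_force: [0.3, 0.2, -3.4]
grip_width: 0.029
```

Request:
apply_moves --commands '[{"translation": [0,0,0.001],"spin": 0},{"translation": [0,0,0.002],"spin": 0},{"translation": [0,0,0.003],"spin": 0},{"translation": [0,0,0.003],"spin": 0}]'

```text
t: 9.75
eef_pos: [0.479, -0.2501, 0.1125]
eef_rot: [3.119, -0.364, 0.002]
wrist_force: [-1.7, -0.6, 3.3]
grip_width: 0.0289
```

Contact: the vertical force went from −3.4 to +3.3 N at 0.1125, as predicted. Opening gently.

Request:
apply_moves --commands '[{"translation": [0,0,0],"spin": 0},{"translation": [0,0,0],"spin": 0}]' --force 20

```text
t: 9.95
eef_pos: [0.479, -0.2501, 0.1124]
eef_rot: [3.119, -0.364, 0.002]
wrist_force: [-3.6, -1.0, 6.4]
grip_width: 0.0291
```

Request:
apply_moves --commands '[{"translation": [0,0,0],"spin": 0},{"translation": [0,0,0],"spin": 0},{"translation": [0,0,0],"spin": 0},{"translation": [0,0,0],"spin": 0},{"translation": [0,0,0],"spin": 0}]' --grip 0.6

```text
t: 10.45
eef_pos: [0.4785, -0.2491, 0.1111]
eef_rot: [-3.12, 0.364, 0.0]
wrist_force: [-0.3, 0.2, -0.7]
grip_width: 0.0511
```

```bash
python3 chk.py pics/10.png
```

```text
10.45 [ 0.47849591 -0.24906723  0.11110732] 0.051105097277511696 [-0.3  0.2 -0.7] yaw -13.3
wrist cradle 0.92 [249 133 387 277]
wrist cradle 0.68 [ 13   0 204 108]
wrist cradle 0.26 [290 159 355 326]
```

View pics/10.png

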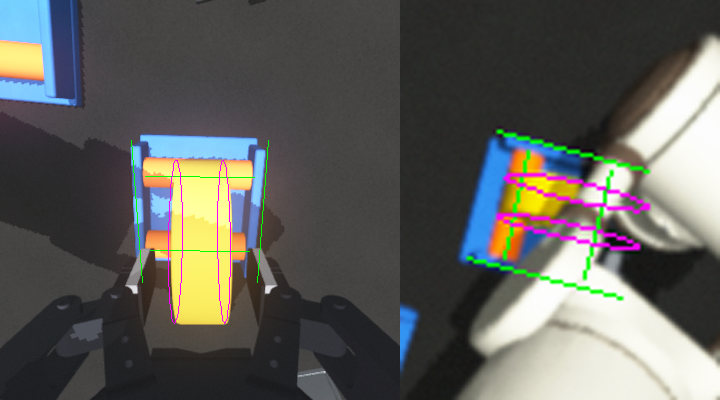

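The coil stands nested at (200,240), with the fingers clear on both sides and no load. Withdrawing upward.

Request:
apply_moves --commands '[{"translation": [0,0,-0.01],"spin": 0},{"translation": [0,0,-0.03],"spin": 0},{"translation": [0,0,-0.06],"spin": 0},{"translation": [0,0,-0.1],"spin": 0},{"translation": [0,0,-0.14],"spin": 0}]'

```text
t: 11.1
eef_pos: [0.4783, -0.249, 0.2533]
eef_rot: [-3.12, 0.364, 0.0]
wrist_force: [0.5, -1.1, -0.2]
grip_width: 0.0515
```

Request:
apply_moves --commands '[{"translation": [-0.04,0,0],"spin": 0},{"translation": [-0.08,0,0],"spin": 0},{"translation": [-0.12,0,0],"spin": 0},{"translation": [-0.15,0,0],"spin": 0},{"translation": [-0.15,0,0],"spin": 0}]'

```text
t: 11.6
eef_pos: [0.3306, -0.214, 0.2519]
eef_rot: [3.119, -0.367, 0.001]
wrist_force: [0.3, 0.3, -0.5]
grip_width: 0.0512
```

```bash
python3 - <<'E'
from h import *
print(robot.observe()['t'],robot.observe()['eef_pos'])
a=capture('scene');b=capture('top');C=cam('top')
for l in('coil_yellow','coil_white','coil_green'): boxes('scene',l); boxes('top',l)
Cs=cam('scene')
r=R.from_euler('z',-.2335).as_matrix();t=np.linspace(0,2*np.pi,60)
for im,c in((a,Cs),(b,C)):
    for ax in(-.015,.015):
        q=(r@np.array([0*t+ax,.052*np.cos(t),.052*np.sin(t)])).T+[.4786,-.2487,.085]; cv2.polylines(im,[proj(c,q).astype(np.int32)],True,(255,0,255),1)
cv2.imwrite('pics/11.png',np.hstack([cv2.resize(a[150:310,160:320],(400,400)),cv2.resize(b[140:300,320:480],(400,400))]))
E
```

```text
11.6 [ 0.33057084 -0.21404342  0.25187974]
scene coil_yellow 0.85 [384 180 411 208]
top coil_yellow 0.68 [412 202 456 222]
top coil_yellow 0.68 [160 160 205 192]
top coil_yellow 0.68 [212 137 366 208]
top coil_yellow 0.64 [224 229 246 254]
top coil_yellow 0.28 [325 167 368 186]
scene coil_white 0.79 [345 183 392 221]
scene coil_white 0.33 [290 195 340 232]
top coil_white 0.85 [270 168 314 187]
scene coil_green 0.73 [289 195 342 235]
top coil_green 0.92 [324 164 367 186]
```

View pics/11.png

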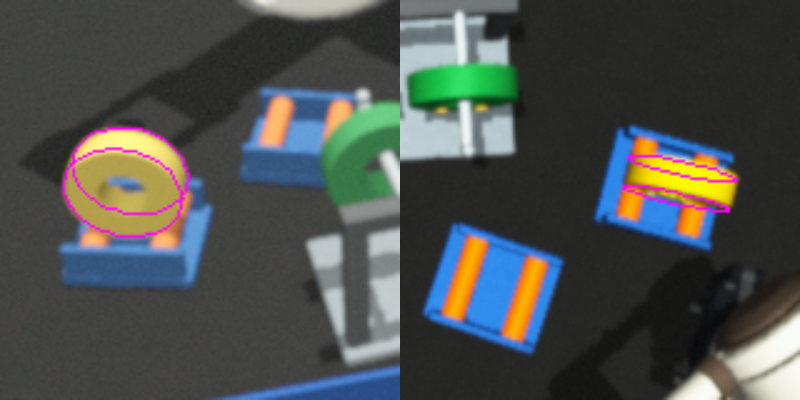

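The coil stands in the correct cradle, matching the target overlay in both views. White and green are where they hung. Handing in.

```bash
python3 -c "
from station import robot
print(robot.job_done())"
```

```text
the job is handed in; nothing more can be done
None
```

The yellow coil is standing in the right-hand cradle, released, and I handed the job in at about 11.7 s on the robot's clock. No verdict was reported.

**What I did:**
- I gripped the yellow coil by its rim from above, lifted it 22 mm and drew it about 115 mm off its hook.
- I carried it to the cradle farthest to the robot's right and turned it to line up with the rollers.
- I lowered it until the rollers took the weight (vertical force went from −3.4 to +3.3 N), opened the gripper and backed away.

**Last checks:**
- In the scene and top views the coil matches the target outline: upright, midway along the rollers and in line with them.
- The white and green coils appear within a few pixels of where they hung.
- The robot is clear of everything.

**Disagreements:**
- While I closed the gripper, the fingers rode up about 2 mm with 5 N, probably a light touch on the hook.
- The wrist view put the cradle about 2 to 4 mm from my fit of it in the top view, inside tolerance.
- At the end the recogniser missed the placed coil in the scene view and gave some false yellow hits. I relied on the overlays instead.

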